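Raise the safety window of a bench test station to the pointer

ROBOT

A 6-joint arm with a two-finger parallel gripper is mounted at the origin on the work surface. World frame = base frame: x ahead of the robot, y to its left, z up, the work surface at z = 0. Lengths are in m, angles in rad, forces in N, time in s.
With the tool pointing down it reaches from about 0.425 to 1.125 m from the base axis. Payload 14.9 kg.
Tool frame: the origin (TCP) lies on the centre line of the jaws, within the pads' length; the fingertips stand 14 mm ahead of it and the grasp point (between the pads) lies 5 mm behind it; z points along the fingers, y is the direction in which the jaws open and shut (so a half turn about z gives the same grasp; the last joint's range is limited). The gripper opens to 91 mm and grips with 3 to 60 N. Pads are 32 mm wide; open, the fingers measure 118 mm over their backs; the gripper's body (76 mm by 178 mm) begins 60 mm behind the grasp point.
Start: joints at [1.109, 0.379, 1.734, -0, 1.028, -0.033], TCP at [0.291, 0.637, 0.228] pointing down, gripper open.
Joint ranges: [-2.77, 2.77], [-0.74, 2.19], [0, 2.66], [-1.06, 4.2], [0.31, 2.87], [-3.08, 3.08]. Speed limits (rad/s): [1.89, 1.89, 2.39, 3.14, 3.14, 3.14].

INTERFACE

Orientations are given as a unit quaternion [w, x, y, z].
In Python, from rig import get_state, read_camera, camera_params, sign_off, spot_in, pinpoint gives the robot as it stands.
- The arm moves only by the shell command python3 -m creep 'ROWS' [OPENING] [FORCE]. ROWS is JSON, a list of rows, each a list of 2 entries, a list of its own where there are three numbers: the shift along the tool's x, y, z in cm, then the turn about the tool's z in degrees. In form: [[[dx, dy, dz], yaw], ...]. A call has 1 to 5 rows; each row shifts and turns the commanded pose from where the row before left it, along the tool's axes as they then stand; what a row does not reach is not made up. A row lasts 1/10 s, in which the tool goes at most 50 mm and 8.59 degrees, less where a joint would pass 70% of its speed; a pose out of reach is approached as far as the arm can. A call is refused whole if a number of a shift passes 5 or a number of a turn 8.59, either way. A call with a gripper value outside its range is refused whole. OPENING is the gripper command: -1 is shut, 1 is fully open, values between are in proportion, set as the call begins (- or left out, the last holds). The fingers move at their own pace and stop on an object; FORCE is the grip in N (left out, the last holds). Time passes only in rows, so rows that do not move let the fingers close. It gives the time, the measured TCP pose, the force and the opening at its end, in the units of the state.
- get_state(): the state, without advancing time (a new reading comes with each control period).
- read_camera(name): name is "side" or "top"; returns the picture (420x560x3 uint8, red, green, blue); there is no depth.
- camera_params(name): a dict with "camera_matrix" (3x3 intrinsics, pixels), "R" (3x3) and "t" (3): a world point X has camera coordinates R X + t. Camera axes: x right, y down, z forward; pixel columns grow to the right and rows downward; lengths in m; the calibration is good to about 2 mm. A picture is of the moment at which its call begins. camera_params takes no time and is no camera call.
- sign_off(): hands the job in, once; it reports no verdict.
Trained networks look in the newest picture that a camera, given by its name, has taken for a name from the list of things; names that differ only in an ending like _2 or _b are one class to them, and where a whole thing is asked for, a point or a joint stands for the part that bears it (a point fixed in the world has none). Each returns a list of dicts, best first, with "score" (0 to 1); they miss things now and then, are a little off and sometimes report something else, mostly with a low value. They report only what shows in the picture. A call takes as long as a camera call.
- spot_in(thing, camera): "bbox" ([left, top, right, bottom] in pixels, round what is visible of it).
- pinpoint(thing, camera): "at" ([row, column] in pixels: a listed point, or the origin of a listed thing).
The state is a dict: "t": time; "joints": joint angles; "joint_velocities": joint speeds; "joint_efforts": joint torques, N m; "tool_pos": TCP position; "ee_rot": TCP orientation; "contact_force": force on the tool from outside, world axes, zero at the start; "moment": the same for the moment, N m; "width": finger opening in m.
Only numpy, scipy, OpenCV 4.12 (cv2) and the standard library are available. Lean on these libraries where they do the work, as an engineer would, in place of code of your own. Each camera call takes 0.05 s, during which the arm holds its last target. There are 200 camera calls.

TASK

Open the clear safety window of the test station: push it up with your fingertips from beneath the lip along its lower edge until the black bead of the lip is level with the pointer clipped to the left column, without going past it, then take your hand away clear of the station. The counterweighted window stays where it is left. Touch the window only under its lip - do not grip the lip or the pane - and leave the pointer and everything else on the bench where it is.

Things in the scene. Friction and masses are not known exactly. Their poses are not given: they have to be found in the camera images.
- station: Fixed test station. Origin: centre of its underside; x points away from its open front (away from the robot), y to its left, z up. Grey base 220 (x) x 400 (y) x 60 mm high, front face at x = -110 mm. Two 30 mm square columns at x = -95, y = +170 (left) and -170 mm, up to 420 mm; cross beam on top; clear side panels; open at back and top.
- sash (a joint): Height by which the counterweighted window has been raised, m: 0 = fully down, 0.165 = fully up. It slides straight up along the station's columns, is balanced and stays where it is left; moving it takes about 3 to 6 N upward at the bead.
- lip (a point): Middle of the axis of the round black rubber bead, 12 mm diameter, 280 mm long (along y), the front lower edge of the window's lip. In the station's frame x = -138, y = 0, z = 85 mm + joint sash; axes as the station's. Below it is free space down to the bench; the base's front face is 28 mm behind its axis. Push up here from beneath.
- pane (a point): Middle of the window's plane at the bead's height, 43 mm behind lip. From here the lip runs forward to the bead: 13 mm thick, flat rubber underside level with the bead's underside, aluminium plate on top (7 mm above this point); the clear pane in its 12 mm thick frame stands over it, 300 mm wide, from 6 to 151 mm above it. Plate top and pane are not to be pressed or gripped.
- mark (a point): Tip of the dark steel pointer; its 22 mm high clip, centred at the same height, is on the left column, the tip pointing along the station's -y at the left end of the bead, 14 mm from it. In the station's frame x = -138, y = +154 mm; its height differs from start to start (145 to 230 mm above the bench). The window is right when lip is at the same height as this point.
- heatsink: Loose aluminium heat sink with fins, 50 x 40 x 28 mm, standing on the bench in front of the station, near the left end of the lip. Origin: centre of its underside. A bystander.
- capacitor: Loose aluminium can, 36 mm diameter, 50 mm high, upright on the bench in front of the station, near the right end of the lip. Origin: centre of its underside. A bystander.
- module: Loose green circuit module on brass feet, 90 x 130 x 26 mm, lying inside the station behind the window on the mat, 63 mm above the bench. Origin: centre of its underside. A bystander.
- cleaner: Loose white plastic bottle, 56 mm diameter, 130 mm high, on the bench to the left. Origin: centre of its underside. A bystander.
- cup: Loose white mug, 76 mm diameter, 85 mm high, on the bench to the right. Origin: centre of its underside. A bystander.
- screwdriver: Loose screwdriver lying on the bench front left, about 200 mm long, along its x axis. A bystander.
- parts_tray: Loose grey plastic tray, 110 x 160 x 35 mm, on the bench front right. Origin: centre of its underside. A bystander.

How it is judged:
By the outcome, as a careful person would: the job done as asked, in the order asked, and still so for the second after the job is handed in, with the robot touching nothing.
It also fails if it takes over 45 s, if anything falls off the work surface, if the arm or the gripper's body presses on something with over 40 N, if the wrist force passes 120 N, or if a joint passes its speed limit or range.

## Working session

There is one attempt and no reset: what is moved stays moved. The work goes in short steps, Python scripts to look and compute and a shell command to move; the robot and the scene stay as the last step left them, time stands still between calls to the robot, and variables do not carry over. Pictures are saved under pics/ and viewed, about 8 in all and at most 12, crops included, and the job is handed in when it is done.

```bash
mkdir -p pics; cat > h.py <<'E'
import numpy as np, cv2
from rig import *
def ray(cam,rc):
    p=camera_params(cam);K=np.array(p["camera_matrix"]);R=np.array(p["R"]);t=np.array(p["t"])
    d=R.T@np.linalg.solve(K,[rc[1],rc[0],1]); return -R.T@t,d/np.linalg.norm(d)
def tri(a,b):
    (o1,d1),(o2,d2)=ray("side",a),ray("top",b)
    s=np.linalg.lstsq(np.c_[d1,-d2],o2-o1,rcond=None)[0]
    p,q=o1+s[0]*d1,o2+s[1]*d2
    return (p+q)/2,np.linalg.norm(p-q)
def atz(cam,rc,z):
    o,d=ray(cam,rc); return o+d*(z-o[2])/d[2]
def proj(cam,X):
    p=camera_params(cam);c=np.array(p["R"])@X+np.array(p["t"]);u=np.array(p["camera_matrix"])@c
    return np.round([u[1]/u[2],u[0]/u[2]],1)
E
python3 - <<'E'
from h import *
np.set_printoptions(precision=4,suppress=True)
for c in("side","top"):
    im=read_camera(c);cv2.imwrite(f"pics/{c}0.png",im[:,:,::-1])
    print(c,ray(c,(210,280)))
    for th in("station","lip","mark","pane","heatsink","capacitor","sash"):
        r=pinpoint(th,c) if th!="sash" else spot_in(th,c)
        print(c,th,[(np.round(x.get("at",x.get("bbox")),1).tolist(),round(x["score"],2)) for x in r[:2]])
s=get_state();print(s)
E
```

```text
side (array([ 0.4167, -0.8752,  1.0755]), array([ 0.0841,  0.6621, -0.7447]))
side station [([206.3, 297.1], 0.73)]
side lip [([213.2, 331.9], 0.75)]
side mark [([147.1, 312.5], 0.47)]
side pane [([207.7, 350.5], 0.68)]
side heatsink [([205.6, 293.5], 0.8)]
side capacitor [([210.1, 348.7], 0.68), ([292.7, 335.7], 0.59)]
side sash [([308.4, 125.0, 377.5, 261.6], 0.56)]
top (array([ 0.3717, -0.0247,  1.2648]), array([ 0.1091, -0.0002, -0.994 ]))
top station [([122.7, 282.3], 0.74)]
top lip [([159.9, 286.2], 0.7)]
top mark [([156.0, 233.1], 0.56)]
top pane [([144.8, 288.3], 0.84)]
top heatsink [([184.4, 240.8], 0.5)]
top capacitor [([170.0, 337.2], 0.63)]
top sash [([229.8, 120.5, 348.6, 168.0], 0.8)]
{'t': 0.8, 'joints': array([ 1.1087,  0.3789,  1.7342, -0.    ,  1.0285, -0.0333]), 'joint_velocities': array([ 0.0005, -0.0006, -0.0009,  0.0016, -0.0004,  0.0013]), 'joint_efforts': array([  0.0013, -76.3634, -43.4723,   0.0652,   0.0389,  -0.    ]), 'tool_pos': array([0.2911, 0.6366, 0.2279]), 'ee_rot': array([ 0.    ,  0.2128,  0.9771, -0.    ]), 'contact_force': array([-0.1978, -0.5142,  0.2681]), 'moment': array([ 0.012 , -0.0199, -0.0284]), 'width': 0.09082998195832646}
```

```bash
python3 - <<'E'
from h import *
np.set_printoptions(precision=4,suppress=True)
for n,a,b in(("lip",(213.2,331.9),(159.9,286.2)),("mark",(147.1,312.5),(156,233.1)),("pane",(207.7,350.5),(144.8,288.3)),("stat",(206.3,297.1),(122.7,282.3)),("heat",(205.6,293.5),(184.4,240.8)),("cap",(292.7,335.7),(170,337.2))): print(n,*tri(a,b))
a=cv2.imread("pics/side0.png");b=cv2.imread("pics/top0.png")
cv2.imwrite("pics/s1.png",cv2.resize(a[60:340,190:560],None,fx=2.1,fy=2.1,interpolation=cv2.INTER_CUBIC))
cv2.imwrite("pics/t1.png",cv2.resize(b[60:340,150:520],None,fx=2.1,fy=2.1,interpolation=cv2.INTER_CUBIC))
E
```

```text
lip [ 0.6476 -0.0397  0.1027] 0.003487271326584934
mark [0.628  0.1038 0.1942] 0.007030400664394286
pane [ 0.6894 -0.0446  0.1204] 0.006431495075910671
stat [ 0.6404 -0.0413  0.1876] 0.1710234268322704
heat [ 0.5839  0.1003 -0.0087] 0.01174738960201743
cap [ 0.6356 -0.2014  0.0052] 0.009027910364434894
```

View pics/s1.png

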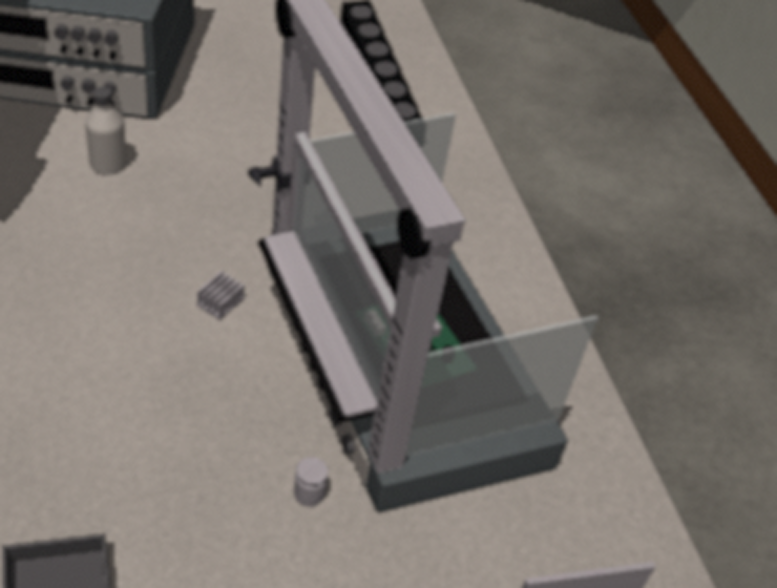

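View pics/t1.png

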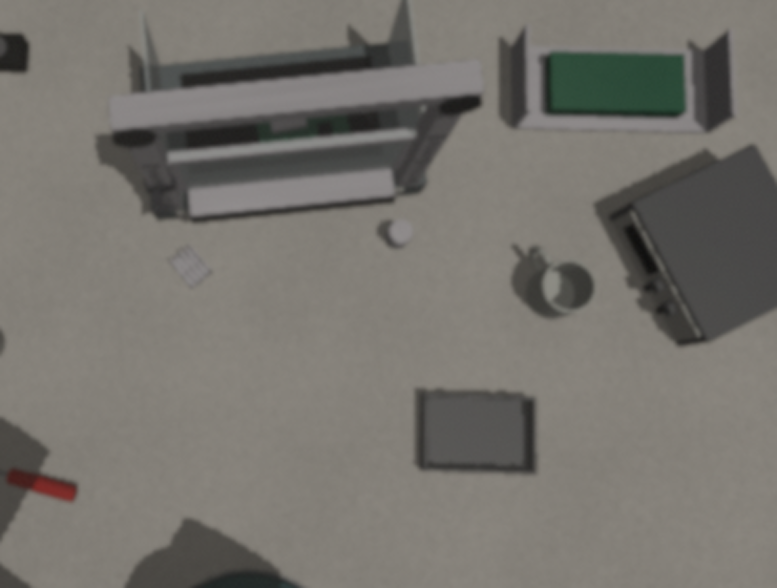

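Moves allow only shifts and yaw, and the tool points straight down, so it can't get fingertips under the lip as it is. I'll test how the arm behaves at the edge of its reach, in free air, to see whether the tool tilts.

```bash
python3 -m creep '[[[0,0,-5],0],[[0,0,-5],0],[[0,0,-5],0],[[0,0,-5],0],[[0,0,-5],0]]' -1; python3 -m creep '[[[0,0,-5],0],[[0,0,-5],0],[[0,0,-5],0],[[0,0,-5],0],[[0,0,-5],0]]'; python3 -c "
from rig import *
print(get_state()['joints'])"
```

```text
t: 1.3
tool_pos: [0.2909, 0.6363, 0.4802]
ee_rot: [0.0, 0.213, 0.977, 0.0]
contact_force: [0.3, 0.0, 0.2]
width: 0.0537
t: 1.8
tool_pos: [0.2908, 0.6361, 0.7302]
ee_rot: [0.0, 0.213, 0.977, 0.0]
contact_force: [0.5, 0.5, -0.0]
width: 0.0139
[ 1.10870941e+00  1.95517860e-01  1.09617338e+00  1.52928038e-05
  1.84951890e+00 -3.32983163e-02]
```

```bash
python3 - <<'E'
import cv2
a=cv2.imread("pics/side0.png")
cv2.imwrite("pics/s2.png",cv2.resize(a[120:300,290:410],None,fx=4,fy=4,interpolation=cv2.INTER_CUBIC)[:600])
E
python3 -m creep '[[[0,0,-5],0],[[0,0,-5],0],[[0,0,-5],0],[[0,0,-5],0],[[0,0,-5],0]]'; python3 -m creep '[[[0,0,-5],0],[[0,0,-5],0],[[0,0,-5],0],[[0,0,-5],0],[[0,0,-5],0]]'; python3 -c "
from rig import *
print(get_state()['joints'])"
```

```text
t: 2.3
tool_pos: [0.2916, 0.6378, 0.9518]
ee_rot: [0.0, 0.213, 0.977, 0.002]
contact_force: [-0.3, 0.4, 0.9]
width: 0.0006
t: 2.8
tool_pos: [0.2567, 0.5611, 1.0512]
ee_rot: [0.007, 0.213, 0.977, 0.032]
contact_force: [-0.8, -1.3, 0.6]
width: 0.0003
[ 1.10302584  0.50832968  0.00379287  0.00436569  2.5649487  -0.03518701]
```

View pics/s2.png

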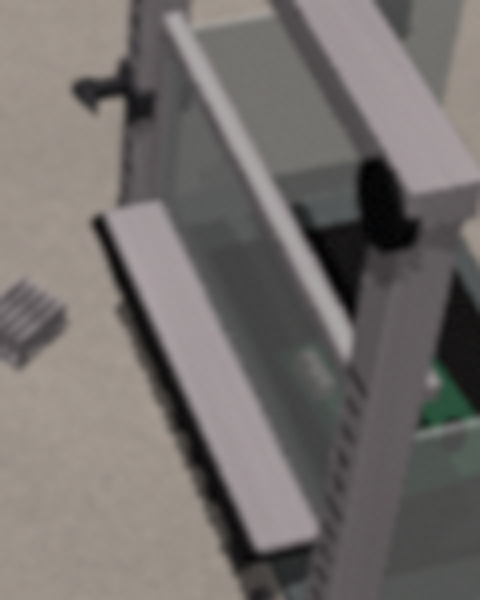

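```bash
python3 -m creep '[[[0,0,5],0],[[0,0,5],0],[[0,0,5],0]]'; python3 -c "
from rig import *
print(get_state()['joints'],get_state()['ee_rot'])"
python3 - <<'E'
from h import *
from scipy.optimize import least_squares
obs=[("side",(-138,140,85,1),(174.5,314.5)),("side",(-138,-140,85,1),(258,352.5)),
("top",(-138,140,85,1),(161.9,239.5)),("top",(-138,-140,85,1),(157.6,339)),
("side",(-138,0,85,1),(213.2,331.9)),("top",(-138,0,85,1),(159.9,286.2)),
("side",(-95,0,85,1),(207.7,350.5)),("top",(-95,0,85,1),(144.8,288.3)),
("side",(-138,154,0,2),(147.1,312.5)),("top",(-138,154,0,2),(156,233.1)),
("side",(-110,-200,0,0),(302.9,371)),("side",(110,-200,0,0),(282.9,457.6)),("side",(110,-200,60,0),(268,460))]
def P(p,m):
    x,y,th,s,h=p;c,n=np.cos(th),np.sin(th);a,b,z,k=m
    a,b,z=a/1e3,b/1e3,z/1e3+(s if k==1 else h if k==2 else 0)
    return np.array([x+c*a-n*b,y+n*a+c*b,z])
f=lambda p:np.concatenate([proj(c,P(p,m))-o for c,m,o in obs])
def proj(cam,X):
    p=camera_params(cam);c=np.array(p["R"])@X+np.array(p["t"]);u=np.array(p["camera_matrix"])@c
    return np.array([u[1]/u[2],u[0]/u[2]])
r=least_squares(f,[.78,-.03,0.05,.01,.19],loss="soft_l1")
print(r.x);print(np.round(f(r.x).reshape(-1,2),1).tolist())
print("lip",P(r.x,(-138,0,85,1)))
E
```

```text
t: 3.1
tool_pos: [0.2616, 0.5714, 0.9884]
ee_rot: [0.007, 0.213, 0.977, 0.033]
contact_force: [0.6, 1.4, 1.6]
width: 0.0004
[ 1.10337871  0.28003853  0.51112375  0.00322846  2.28299362 -0.03633952] [0.00725363 0.21268205 0.97653901 0.03294368]
[ 0.78522487 -0.02848538  0.12833847  0.02613967  0.19063485]
[[-0.7, -0.1], [0.2, 0.3], [1.5, 0.7], [-4.2, -2.3], [-0.2, 0.4], [-1.5, 2.3], [1.7, -1.3], [-0.8, -1.4], [-0.1, 1.4], [1.4, -0.9], [1.3, -2.0], [-0.0, -2.3], [0.1, 1.4]]
lip [ 0.64835979 -0.04614751  0.11113967]
```

Useful result: at the reach limit the arm trades orientation for position, and the commanded pose keeps the tilt. So I can tip the tool forward by pushing radially against the limit. I'll go to the station's azimuth, high and clear, and do it there.

```bash
python3 -m creep '[[[0,0,3],-8.4],[[0,0,3],-8.4],[[0,0,3],-8.4],[[-2.6,-4.2,0],0],[[-2.6,-4.2,0],0]]'; python3 -m creep '[[[-2.6,-4.2,0],0],[[-2.6,-4.2,0],0],[[-2.6,-4.2,0],0],[[-2.6,-4.2,0],0],[[-2.6,-4.2,0],0]]';python3 -m creep '[[[-2.6,-4.2,0],0],[[-2.6,-4.2,0],0],[[-2.6,-4.2,0],0],[[-2.6,-4.2,0],0],[[-2.6,-4.2,0],0]]'; cat > st.py <<'E'
import numpy as np
from rig import get_state
from scipy.spatial.transform import Rotation as R
s=get_state();q=s["ee_rot"];M=R.from_quat([q[1],q[2],q[3],q[0]]).as_matrix()
print("t",s["t"],"p",np.round(s["tool_pos"],4),"j",np.round(s["joints"],3),"F",np.round(s["contact_force"],1));print("axes x,y,z:",np.round(M.T,3).tolist())
E
python3 st.py
```

```text
t: 3.6
tool_pos: [0.3169, 0.4936, 0.8933]
ee_rot: [0.013, -0.007, 0.999, 0.028]
contact_force: [0.9, 0.1, 1.0]
width: -0.0
t: 4.1
tool_pos: [0.4486, 0.2849, 0.8868]
ee_rot: [0.015, -0.006, 0.999, 0.029]
contact_force: [-0.3, 1.0, 0.1]
width: 0.0002
t: 4.6
tool_pos: [0.5808, 0.0779, 0.879]
ee_rot: [0.015, -0.005, 0.999, 0.027]
contact_force: [0.4, 1.0, 0.4]
width: 0.0006
t 4.6 p [0.5808 0.0779 0.879 ] j [ 0.071  0.058  0.991  0.06   2.058 -1.482] F [0.4 1.  0.4]
axes x,y,z: [[-0.999, -0.01, -0.031], [-0.012, 0.998, 0.055], [0.03, 0.055, -0.998]]
```

```bash
python3 -m creep '[[[-3,-4,0],0],[[-3,-4,0],0],[[-3,-4,0],0],[[-5,0,0],0],[[-5,0,0],0]]' >/dev/null; python3 st.py; python3 -m creep '[[[-5,0,0],0],[[-5,0,0],0],[[-5,0,0],0],[[-5,0,0],0],[[-5,0,0],0]]'>/dev/null;python3 st.py; python3 -m creep '[[[-5,0,0],0],[[-5,0,0],0],[[-5,0,0],0],[[-5,0,0],0],[[-5,0,0],0]]'>/dev/null;python3 st.py
```

```text
t 5.1 p [ 0.7654 -0.0392  0.8787] j [-0.1    0.465  0.476  0.069  2.175 -1.64 ] F [-0.1  0.8  1.5]
axes x,y,z: [[-0.999, -0.008, -0.031], [-0.01, 0.999, 0.054], [0.03, 0.054, -0.998]]
t 5.6 p [ 0.8967 -0.032   0.8173] j [-0.079  0.822  0.006  0.077  2.233 -1.609] F [-1.7  0.3  0.6]
axes x,y,z: [[-0.997, -0.007, -0.083], [-0.011, 0.998, 0.054], [0.083, 0.055, -0.995]]
t 6.1 p [ 0.9925 -0.024   0.7385] j [-0.065  0.915  0.004  0.073  2.022 -1.603] F [ 0.2 -0.7  0.1]
axes x,y,z: [[-0.979, -0.001, -0.202], [-0.011, 0.999, 0.052], [0.202, 0.053, -0.978]]
```

```bash
for i in 1; do python3 -m creep '[[[-4,0,-3],0],[[-4,0,-3],0],[[-4,0,-3],0],[[-4,0,-3],0],[[-4,0,-3],0]]' >/dev/null; python3 st.py; python3 -m creep '[[[-4.5,0,-2],0],[[-4.5,0,-2],0],[[-4.5,0,-2],0],[[-4.5,0,-2],0],[[-4.5,0,-2],0]]' >/dev/null; python3 st.py; python3 -m creep '[[[-5,0,0],0],[[-5,0,0],0],[[-5,0,0],0],[[-5,0,0],0],[[-5,0,0],0]]' >/dev/null; python3 st.py; done
```

```text
t 6.6 p [ 0.9817 -0.0257  0.8057] j [-6.900e-02  8.530e-01  1.000e-03  8.000e-02  1.951e+00 -1.600e+00] F [-0.5 -0.5  0. ]
axes x,y,z: [[-0.943, 0.007, -0.332], [-0.011, 0.999, 0.05], [0.332, 0.051, -0.942]]
t 7.1 p [ 0.9924 -0.0257  0.8453] j [-0.07   0.824  0.002  0.084  1.842 -1.597] F [ 0.2 -0.2  0.2]
axes x,y,z: [[-0.889, 0.014, -0.458], [-0.01, 0.999, 0.049], [0.459, 0.049, -0.887]]
t 7.6 p [ 1.046  -0.0232  0.8382] j [-0.065  0.853  0.002  0.083  1.667 -1.595] F [ 1.4 -0.8 -0.5]
axes x,y,z: [[-0.813, 0.02, -0.582], [-0.01, 0.999, 0.048], [0.582, 0.045, -0.812]]
```

```bash
python3 - <<'E'
import numpy as np
from scipy.optimize import least_squares
D=np.array([[.853,.001,1.951,.982,.8057],[.824,.002,1.842,.9927,.8453],[.853,.002,1.667,1.046,.8382],[.915,.004,2.022,.9928,.7385],[.822,.006,2.233,.897,.817],[.465,.476,2.175,.766,.8787],[.379,1.734,1.0285,.700,.2279],[.1955,1.0962,1.8495,.6994,.7302],[.058,.991,2.058,.586,.879]])
def fk(p,j2,j3,j5):
    a,h,L2,L3,e,Lt=p; s=j2+j3; w=s+j5
    return np.array([a+L2*np.sin(j2)+L3*np.sin(s)+e*np.cos(s)+Lt*np.sin(w), h+L2*np.cos(j2)+L3*np.cos(s)-e*np.sin(s)+Lt*np.cos(w)])
f=lambda p:np.concatenate([fk(p,*d[:3])-d[3:] for d in D])
r=least_squares(f,[.0,.4,.45,.45,.0,.3]);print(np.round(r.x,3),np.abs(r.fun).max())
p=r.x
for tilt in(60,70,80,90,95):
  for rr,z in((.6,.09),(.6,.2),(.65,.09),(.65,.2),(.8,.2)):
    w=np.radians(180-tilt); best=None
    q=least_squares(lambda v:fk(p,v[0],v[1],w-v[0]-v[1])-[rr,z],[.2,2.0],bounds=([-.74,0],[2.19,2.66]))
    j2,j3=q.x; j5=w-j2-j3
    print(tilt,rr,z,np.round([j2,j3,j5],2),"err",round(np.linalg.norm(q.fun),3),"elbow/wrist z",np.round([p[1]+p[2]*np.cos(j2),z-p[5]*np.cos(w)],2))
E
```

```text
[0.    0.319 0.55  0.604 0.042 0.255] 0.0005631156466991971
60 0.6 0.09 [ 0.47  2.39 -0.76] err 0.0 elbow/wrist z [0.81 0.22]
60 0.6 0.2 [ 0.17  2.41 -0.49] err 0.0 elbow/wrist z [0.86 0.33]
60 0.65 0.09 [ 0.5   2.3  -0.71] err 0.0 elbow/wrist z [0.8  0.22]
60 0.65 0.2 [ 0.24  2.32 -0.46] err 0.0 elbow/wrist z [0.85 0.33]
60 0.8 0.2 [ 0.43  2.03 -0.36] err 0.0 elbow/wrist z [0.82 0.33]
70 0.6 0.09 [ 0.58  2.4  -1.05] err 0.0 elbow/wrist z [0.78 0.18]
70 0.6 0.2 [ 0.26  2.44 -0.78] err 0.0 elbow/wrist z [0.85 0.29]
70 0.65 0.09 [ 0.6   2.31 -0.99] err 0.0 elbow/wrist z [0.77 0.18]
70 0.65 0.2 [ 0.31  2.35 -0.74] err 0.0 elbow/wrist z [0.84 0.29]
70 0.8 0.2 [ 0.47  2.06 -0.62] err 0.0 elbow/wrist z [0.81 0.29]
80 0.6 0.09 [ 0.7   2.38 -1.34] err 0.0 elbow/wrist z [0.74 0.13]
80 0.6 0.2 [ 0.37  2.45 -1.08] err 0.0 elbow/wrist z [0.83 0.24]
80 0.65 0.09 [ 0.7   2.3  -1.26] err 0.0 elbow/wrist z [0.74 0.13]
80 0.65 0.2 [ 0.41  2.36 -1.03] err 0.0 elbow/wrist z [0.82 0.24]
80 0.8 0.2 [ 0.54  2.08 -0.88] err 0.0 elbow/wrist z [0.79 0.24]
90 0.6 0.09 [ 0.82  2.35 -1.6 ] err 0.0 elbow/wrist z [0.69 0.09]
90 0.6 0.2 [ 0.51  2.44 -1.37] err 0.0 elbow/wrist z [0.8 0.2]
90 0.65 0.09 [ 0.82  2.27 -1.51] err 0.0 elbow/wrist z [0.7  0.09]
90 0.65 0.2 [ 0.53  2.35 -1.31] err 0.0 elbow/wrist z [0.79 0.2 ]
90 0.8 0.2 [ 0.63  2.07 -1.13] err 0.0 elbow/wrist z [0.76 0.2 ]
95 0.6 0.09 [ 0.88  2.32 -1.72] err 0.0 elbow/wrist z [0.67 0.07]
95 0.6 0.2 [ 0.57  2.42 -1.51] err 0.0 elbow/wrist z [0.78 0.18]
95 0.65 0.09 [ 0.87  2.24 -1.63] err 0.0 elbow/wrist z [0.67 0.07]
95 0.65 0.2 [ 0.59  2.33 -1.44] err 0.0 elbow/wrist z [0.78 0.18]
95 0.8 0.2 [ 0.67  2.06 -1.25] err 0.0 elbow/wrist z [0.75 0.18]
```

Kinematic fit matches to 0.6 mm. The final horizontal pose needs the flipped wrist (j4≈π), which I can reach by passing with the arm off to the right. Continuing the tilt.

```bash
python3 -m creep '[[[-5,0,0],0],[[-5,0,0],0],[[-5,0,0],0],[[-5,0,0],0],[[-5,0,0],0]]' >/dev/null; python3 st.py; python3 -m creep '[[[-5,0,0],0],[[-5,0,0],0],[[-5,0,0],0],[[-5,0,0],0],[[-5,0,0],0]]' >/dev/null; python3 st.py; python3 -m creep '[[[-5,0,0],0],[[-5,0,0],0],[[-5,0,0],0],[[-5,0,0],0],[[-5,0,0],0]]' >/dev/null; python3 st.py
```

```text
t 8.1 p [ 1.075  -0.0228  0.8624] j [-0.063  0.853  0.002  0.084  1.519 -1.594] F [ 0.1  0.3 -0.6]
axes x,y,z: [[-0.718, 0.027, -0.695], [-0.009, 0.999, 0.048], [0.696, 0.041, -0.717]]
t 8.6 p [ 1.0816 -0.024   0.9116] j [-0.064  0.829  0.002  0.088  1.398 -1.593] F [0.  0.2 0.3]
axes x,y,z: [[-0.61, 0.032, -0.792], [-0.009, 0.999, 0.047], [0.792, 0.036, -0.609]]
t 9.1 p [ 1.0675 -0.0265  0.9791] j [-0.068  0.785  0.002  0.093  1.302 -1.592] F [ 0.9 -0.1 -0. ]
axes x,y,z: [[-0.494, 0.037, -0.869], [-0.008, 0.999, 0.047], [0.87, 0.03, -0.493]]
```

```bash
python3 -m creep '[[[-5,0,0],0],[[-5,0,0],0],[[-5,0,0],0],[[-5,0,0],0],[[-5,0,0],0]]' >/dev/null; python3 st.py; python3 -m creep '[[[-5,0,0],0],[[-5,0,0],0],[[-5,0,0],0],[[-5,0,0],0],[[-5,0,0],0]]' >/dev/null; python3 st.py; python3 -m creep '[[[-5,0,0],0],[[-5,0,0],0],[[-5,0,0],0],[[-5,0,0],0],[[-5,0,0],0]]' >/dev/null; python3 st.py
```

```text
t 9.6 p [ 1.0341 -0.0298  1.0584] j [-0.074  0.726  0.002  0.099  1.228 -1.592] F [0.  0.5 0.5]
axes x,y,z: [[-0.373, 0.04, -0.927], [-0.008, 0.999, 0.047], [0.928, 0.025, -0.373]]
t 10.1 p [ 0.9828 -0.0337  1.144 ] j [-0.084  0.655  0.002  0.109  1.172 -1.591] F [0.4 0.1 0. ]
axes x,y,z: [[-0.252, 0.043, -0.967], [-0.007, 0.999, 0.047], [0.968, 0.019, -0.251]]
t 10.6 p [ 0.9151 -0.0379  1.2307] j [-0.097  0.575  0.002  0.121  1.129 -1.59 ] F [ 0.6 -0.2  1.2]
axes x,y,z: [[-0.131, 0.045, -0.99], [-0.007, 0.999, 0.047], [0.991, 0.013, -0.131]]
```

```bash
cat > ik.py <<'E'
import numpy as np
h,L2,L3,e,Lt=.319,.55,.604,.042,.255
Z=np.array([.991,.013,-.131]);Z/=np.linalg.norm(Z)
def ik(P,z=Z):
    w=np.array(P)-Lt*z; j1=np.arctan2(w[1],w[0]); r=np.hypot(w[0],w[1]); d=w[2]-h
    M=np.hypot(L3,e); g=np.arctan2(e,L3); D=np.hypot(r,d)
    c=(D*D-L2**2-M*M)/(2*L2*M)
    if abs(c)>1: return None
    k=np.arccos(c); j3=k-g                       # forearm eff. angle = j2+j3+g
    j2=np.arctan2(r,d)-np.arctan2(M*np.sin(k),L2+M*np.cos(k)); s=j2+j3
    u=np.array([np.cos(j1)*z[0]+np.sin(j1)*z[1],-np.sin(j1)*z[0]+np.cos(j1)*z[1],z[2]])
    v=np.array([np.cos(s)*u[0]-np.sin(s)*u[2],u[1],np.sin(s)*u[0]+np.cos(s)*u[2]])
    return np.round([j1,j2,j3,np.arctan2(v[1],v[0])%6.283,np.arccos(v[2])],2)
E
python3 - <<'E'
from ik import *
W=[(.915,-.038,1.23),(.85,-.35,.95),(.75,-.55,.7),(.6,-.5,.45),(.55,-.4,.35),(.55,-.05,.35),(.58,-.05,.075),(.64,-.05,.075),(.64,-.05,.19)]
for a,b in zip(W,W[1:]):
    for t in (0,.25,.5,.75): 
        P=np.array(a)*(1-t)+np.array(b)*t; print(np.round(P,2),ik(P))
print(ik(W[-1]))
E
```

```text
[ 0.92 -0.04  1.23] [-0.06  0.56  0.02  0.08  1.12]
[ 0.9  -0.12  1.16] [-0.18  0.3   0.59  0.26  0.83]
[ 0.88 -0.19  1.09] [-0.3   0.21  0.83  0.48  0.72]
[ 0.87 -0.27  1.02] [-0.42  0.18  1.    0.73  0.68]
[ 0.85 -0.35  0.95] [-0.53  0.19  1.11  0.97  0.68]
[ 0.82 -0.4   0.89] [-0.61  0.18  1.22  1.14  0.69]
[ 0.8  -0.45  0.82] [-0.69  0.19  1.31  1.29  0.73]
[ 0.78 -0.5   0.76] [-0.77  0.23  1.37  1.41  0.78]
[ 0.75 -0.55  0.7 ] [-0.84  0.28  1.42  1.5   0.84]
[ 0.71 -0.54  0.64] [-0.87  0.24  1.56  1.6   0.87]
[ 0.68 -0.52  0.57] [-0.9   0.23  1.69  1.68  0.91]
[ 0.64 -0.51  0.51] [-0.93  0.23  1.81  1.75  0.95]
[ 0.6  -0.5   0.45] [-0.97  0.24  1.92  1.81  1.01]
[ 0.59 -0.48  0.43] [-0.96  0.23  1.98  1.84  1.02]
[ 0.57 -0.45  0.4 ] [-0.95  0.22  2.05  1.88  1.03]
[ 0.56 -0.43  0.37] [-0.94  0.22  2.11  1.92  1.04]
[ 0.55 -0.4   0.35] [-0.94  0.22  2.17  1.96  1.06]
[ 0.55 -0.31  0.35] [-0.82  0.12  2.3   2.09  1.  ]
[ 0.55 -0.22  0.35] [-0.66  0.02  2.41  2.26  0.92]
[ 0.55 -0.14  0.35] [-0.44 -0.06  2.49  2.5   0.82]
[ 0.55 -0.05  0.35] [-0.18 -0.12  2.54  2.86  0.74]
[ 0.56 -0.05  0.28] [-0.17  0.11  2.54  2.91  0.95]
[ 0.56 -0.05  0.21] [-0.17  0.34  2.51  2.94  1.16]
[ 0.57 -0.05  0.14] [-0.17  0.57  2.46  2.96  1.33]
[ 0.58 -0.05  0.08] [-0.16  0.78  2.38  2.97  1.46]
[ 0.6  -0.05  0.08] [-0.15  0.77  2.36  2.97  1.43]
[ 0.61 -0.05  0.08] [-0.15  0.77  2.34  2.98  1.41]
[ 0.62 -0.05  0.08] [-0.14  0.77  2.31  2.98  1.38]
[ 0.64 -0.05  0.08] [-0.14  0.77  2.29  2.99  1.36]
[ 0.64 -0.05  0.1 ] [-0.14  0.7   2.31  2.99  1.31]
[ 0.64 -0.05  0.13] [-0.14  0.62  2.33  2.99  1.25]
[ 0.64 -0.05  0.16] [-0.14  0.54  2.35  2.98  1.19]
[-0.14  0.46  2.37  2.98  1.13]
```

```bash
python3 -m creep '[[[2.7,-3.4,-0.3],0],[[2.7,-3.4,-0.3],0],[[2.7,-3.4,-0.3],0],[[2.7,-3.4,-0.3],0],[[2.7,-3.4,-0.3],0]]' >/dev/null; python3 st.py; python3 -m creep '[[[2.7,-3.4,-0.3],0],[[2.7,-3.4,-0.3],0],[[2.7,-3.4,-0.3],0],[[2.7,-3.4,-0.3],0],[[2.7,-3.4,-0.3],0]]' >/dev/null; python3 st.py
```

```text
t 11.1 p [ 0.8923 -0.1761  1.1175] j [-0.31   0.254  0.73   0.467  0.783 -1.915] F [ 0.8 -0.4  0.6]
axes x,y,z: [[-0.133, 0.041, -0.99], [-0.011, 0.999, 0.043], [0.991, 0.016, -0.132]]
t 11.6 p [ 0.8618 -0.3408  0.9783] j [-0.548  0.21   1.033  0.93   0.722 -2.4  ] F [0.3 0.7 0. ]
axes x,y,z: [[-0.133, 0.041, -0.99], [-0.01, 0.999, 0.043], [0.991, 0.016, -0.132]]
```

j6 would run out near the flip, so I'll turn the tool a half turn. The gripper is symmetric, so the pose is equivalent.

```bash
python3 -m creep '[[[0,0,0],8.58],[[0,0,0],8.58],[[0,0,0],8.58],[[0,0,0],8.58],[[0,0,0],8.58]]' >/dev/null;python3 st.py;  python3 -m creep '[[[0,0,0],8.58],[[0,0,0],8.58],[[0,0,0],8.58],[[0,0,0],8.58],[[0,0,0],8.58]]' >/dev/null; python3 -m creep '[[[0,0,0],8.58],[[0,0,0],8.58],[[0,0,0],8.58],[[0,0,0],8.58],[[0,0,0],8.58]]' >/dev/null;  python3 -m creep '[[[0,0,0],8.58],[[0,0,0],8.58],[[0,0,0],8.58],[[0,0,0],8.58],[[0,0,0],8.58]]' >/dev/null;python3 st.py
```

```text
t 12.1 p [ 0.8624 -0.3396  0.9792] j [-0.546  0.21   1.031  0.927  0.723 -1.641] F [ 0.  -1.3  0. ]
axes x,y,z: [[-0.105, 0.714, -0.692], [0.084, 0.7, 0.71], [0.991, 0.016, -0.133]]
t 13.6 p [ 0.8624 -0.3396  0.9792] j [-0.546  0.21   1.031  0.927  0.723  0.605] F [0.1 0.3 0.4]
axes x,y,z: [[0.131, 0.099, 0.986], [0.029, -0.995, 0.096], [0.991, 0.016, -0.133]]
```

```bash
python3 -m creep '[[[0,0,0],5.5],[[-4.2,0.7,-1.6],0],[[-4.2,0.7,-1.6],0],[[-4.2,0.7,-1.6],0],[[-4.2,0.7,-1.6],0]]' >/dev/null;python3 st.py;  python3 -m creep '[[[-4.2,0.7,-1.6],0],[[-4.2,0.7,-1.6],0],[[-4.2,0.7,-1.6],0],[[-4.2,0.7,-1.6],0],[[-4.2,0.7,-1.6],0]]' >/dev/null; python3 -m creep '[[[-4.2,0.7,-1.6],0],[[-4.2,0.7,-1.6],0],[[-4.2,0.7,-1.6],0]]' >/dev/null;python3 st.py
```

```text
t 14.1 p [ 0.7761 -0.3703  0.8199] j [-0.657  0.069  1.456  1.305  0.695  0.227] F [ 0.5 -0.   0.2]
axes x,y,z: [[0.133, 0.01, 0.991], [0.017, -1.0, 0.008], [0.991, 0.016, -0.133]]
t 14.9 p [ 0.6056 -0.4316  0.5047] j [-0.931  0.094  1.981  1.771  0.963 -0.532] F [ 0.8 -0.3 -0.6]
axes x,y,z: [[0.133, 0.01, 0.991], [0.017, -1.0, 0.008], [0.991, 0.016, -0.133]]
```

```bash
python3 -m creep '[[[-1.7,-4.2,-0.3],0],[[-1.7,-4.2,-0.3],0],[[-1.7,-4.2,-0.3],0],[[-1.7,-4.2,-0.3],0],[[-1.7,-4.2,-0.3],0]]' >/dev/null;python3 st.py;  python3 -m creep '[[[-1.7,-4.2,-0.3],0],[[-1.7,-4.2,-0.3],0],[[-1.7,-4.2,-0.3],0],[[-1.7,-4.2,-0.3],0]]' >/dev/null; python3 st.py
python3 - <<'E'
from h import *
A={};
for c in("side","top"):
    im=read_camera(c);cv2.imwrite(f"pics/{c}1.png",im[:,:,::-1])
    for th in("lip","mark","pane","capacitor","heatsink"):
        r=pinpoint(th,c); A[c,th]=r[0]["at"] if r else None
        print(c,th,[(np.round(x["at"],1).tolist(),round(x["score"],2)) for x in r[:2]])
for th in("lip","mark","pane","capacitor","heatsink"):
    if A["side",th] is not None and A["top",th] is not None: print(th,*tri(A["side",th],A["top",th]))
a=cv2.imread("pics/side1.png");b=cv2.imread("pics/top1.png")
cv2.imwrite("pics/st1.png",np.hstack([cv2.resize(a[110:300,270:400],None,fx=3,fy=3,interpolation=cv2.INTER_CUBIC),cv2.resize(b[80:270,215:350],None,fx=3,fy=3,interpolation=cv2.INTER_CUBIC)]))
E
```

```text
t 15.4 p [ 0.5761 -0.2214  0.4215] j [-0.667 -0.092  2.341  2.115  0.82  -0.841] F [ 1.3 -0.4  0.4]
axes x,y,z: [[0.133, 0.01, 0.991], [0.017, -1.0, 0.008], [0.991, 0.015, -0.134]]
t 15.8 p [ 0.5521 -0.0545  0.3548] j [-0.269 -0.127  2.534  2.718  0.742 -1.297] F [ 2.2  0.7 -0.6]
axes x,y,z: [[0.133, 0.01, 0.991], [0.016, -1.0, 0.008], [0.991, 0.015, -0.133]]
side lip [([213.7, 331.8], 0.89)]
side mark []
side pane [([209.9, 349.3], 0.7)]
side capacitor [([295.4, 334.9], 0.55)]
side heatsink [([205.7, 298.6], 0.91)]
top lip [([159.0, 291.4], 0.85), ([157.5, 233.8], 0.59)]
top mark [([158.8, 231.7], 0.48)]
top pane [([145.2, 287.1], 0.93)]
top capacitor [([171.1, 333.9], 0.51)]
top heatsink [([187.1, 240.6], 0.69)]
lip [ 0.64512992 -0.0542768   0.11831467] 1.5380266809461703e-06
pane [ 0.68964293 -0.04128144  0.1094226 ] 0.0035021147447609033
capacitor [ 0.63667921 -0.19413604 -0.01779075] 0.008985438827285743
heatsink [ 0.58744466  0.10160837 -0.01492902] 0.010338977651122915
```

View pics/st1.png

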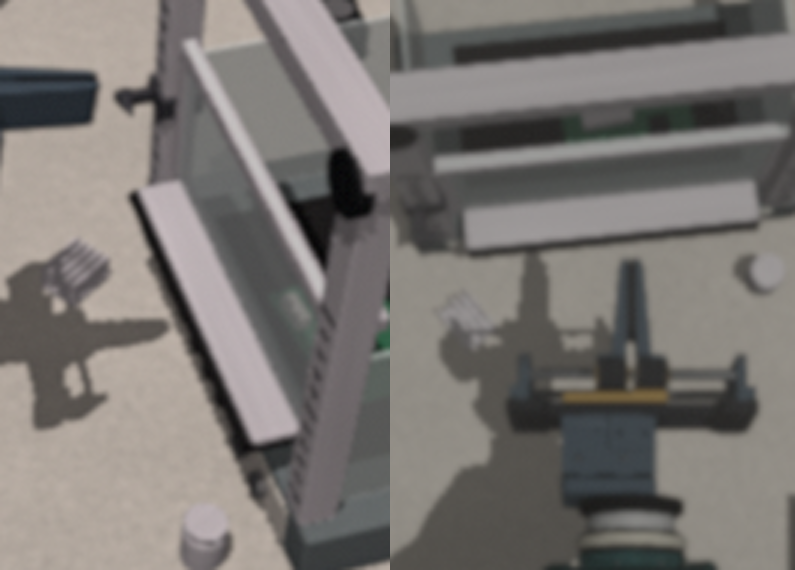

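The view shows the shut gripper above the bench, pointing at the middle of the lip, with the heat sink to its left (side ~(295,200)) and the capacitor to its right. Lowering in front of the lip, slightly further right for clearance.

```bash
python3 -m creep '[[[-4,0.2,1.1],0],[[-4,0.2,1.1],0],[[-4,0.2,1.1],0],[[-4,0.2,1.1],0],[[-4,0.2,1.1],0]]' >/dev/null;python3 st.py;  python3 -m creep '[[[-4,0.2,1.1],0],[[-4,0.2,1.1],0],[[0,0,0],0]]' >/dev/null; python3 st.py
python3 - <<'E'
from h import *
np.set_printoptions(precision=4,suppress=True)
s=get_state();q=s["ee_rot"]
a=read_camera("side");b=read_camera("top")
cv2.imwrite("pics/s3.png",a[:,:,::-1]);
st=np.hstack([cv2.resize(a[130:290,280:400],None,fx=3.3,fy=3.3,interpolation=cv2.INTER_CUBIC),cv2.resize(b[130:290,225:345],None,fx=3.3,fy=3.3,interpolation=cv2.INTER_CUBIC)])
cv2.imwrite("pics/st2.png",st[:,:,::-1])
tip=np.array(s["tool_pos"])+.014*np.array([.991,.016,-.133]);print(tip,proj("side",tip),proj("top",tip))
E
```

```text
t 16.9 p [ 0.5807 -0.0667  0.1532] j [-0.282  0.541  2.447  2.834  1.291 -1.531] F [ 0.5 -1.1  0.1]
axes x,y,z: [[0.133, 0.009, 0.991], [0.017, -1.0, 0.007], [0.991, 0.016, -0.133]]
t 17.2 p [ 0.5902 -0.0705  0.0657] j [-0.285  0.79   2.359  2.84   1.434 -1.577] F [-0.   0.   0.6]
axes x,y,z: [[0.143, 0.006, 0.99], [0.017, -1.0, 0.004], [0.99, 0.017, -0.143]]
[ 0.604  -0.0703  0.0639] [235.3 315.2] [176.8 296. ]
```

View pics/st2.png

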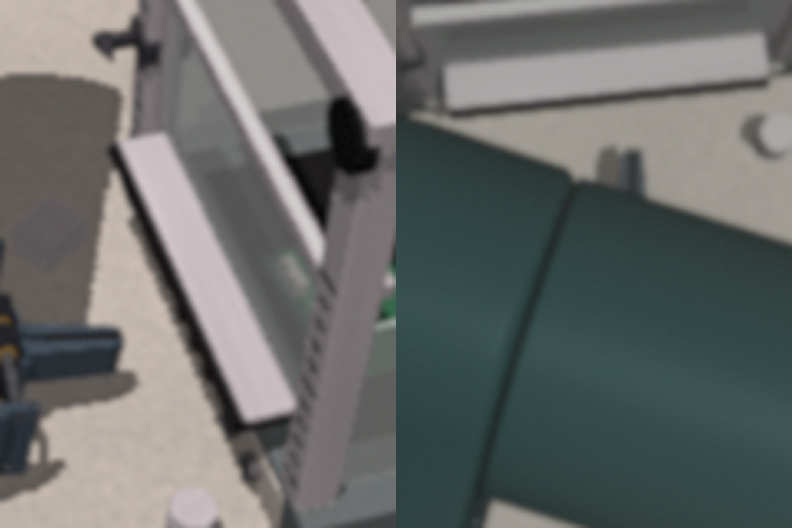

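Tip reprojects to within 2 px of its image in both views (side ~(317,234), top ~(297,176)). Slide it under the lip and feel upward.

```bash
python3 -m creep '[[[0.4,0,2],0],[[0.3,0,2],0],[[0.2,0,1.5],0],[[0,0,0],0]]' >/dev/null;python3 st.py;  python3 -m creep '[[[0.5,0,-0.07],0],[[0.5,0,-0.07],0],[[0,0,0],0]]';python3 -m creep '[[[0.5,0,-0.07],0],[[0,0,0],0]]';python3 -m creep '[[[0.5,0,-0.07],0],[[0,0,0],0]]'; python3 st.py
```

```text
t 17.7 p [ 0.6497 -0.0696  0.078 ] j [-0.242  0.765  2.272  2.877  1.342 -1.552] F [-0.1  0.6  0.8]
axes x,y,z: [[0.128, 0.011, 0.992], [0.019, -1.0, 0.008], [0.992, 0.017, -0.128]]
t: 18.0
tool_pos: [0.6467, -0.0693, 0.085]
ee_rot: [-0.003, 0.753, 0.009, 0.658]
contact_force: [-0.2, -0.5, -0.4]
width: 0.0005
t: 18.2
tool_pos: [0.6468, -0.0693, 0.0893]
ee_rot: [-0.003, 0.753, 0.009, 0.658]
contact_force: [-0.6, -0.2, -0.5]
width: 0.0001
t: 18.4
tool_pos: [0.6469, -0.0692, 0.0943]
ee_rot: [-0.003, 0.753, 0.009, 0.658]
contact_force: [-2.7, -0.2, -2.6]
width: 0.0007
t 18.4 p [ 0.6469 -0.0692  0.0943] j [-0.242  0.719  2.292  2.875  1.309 -1.543] F [-2.7 -0.2 -2.6]
axes x,y,z: [[0.134, 0.009, 0.991], [0.018, -1.0, 0.007], [0.991, 0.017, -0.134]]
```

```bash
python3 -m creep '[[[0.5,0,-0.07],0],[[0,0,0],0]]';python3 -m creep '[[[0.5,0,-0.07],0],[[0,0,0],0]]'
python3 - <<'E'
from h import *
np.set_printoptions(precision=4,suppress=True)
a=read_camera("side");cv2.imwrite("pics/side4.png",a[:,:,::-1])
for th in("lip","mark","pane"): print(th,[(np.round(x["at"],1).tolist(),round(x["score"],2)) for x in pinpoint(th,"side")[:2]])
cv2.imwrite("pics/s4.png",cv2.resize(a[130:280,290:370],None,fx=4,fy=4,interpolation=cv2.INTER_CUBIC)[:,:,::-1])
E
```

```text
t: 18.6
tool_pos: [0.6471, -0.0692, 0.0997]
ee_rot: [-0.003, 0.753, 0.009, 0.658]
contact_force: [-1.8, -0.5, -2.2]
width: 0.0003
t: 18.8
tool_pos: [0.6472, -0.0691, 0.1049]
ee_rot: [-0.003, 0.753, 0.009, 0.658]
contact_force: [-2.6, 0.2, -1.5]
width: 0.0006
lip [([209.1, 332.1], 0.59)]
mark [([148.0, 316.1], 0.44)]
pane [([204.1, 348.0], 0.93), ([148.0, 314.3], 0.66)]
```

View pics/s4.png

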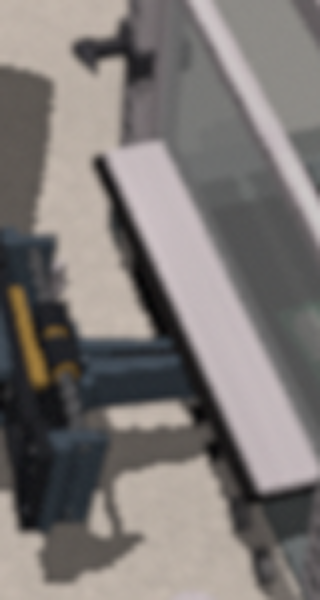

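```bash
python3 - <<'E'
from h import *
from scipy.optimize import least_squares
np.set_printoptions(precision=4,suppress=True)
def proj(cam,X):
    p=camera_params(cam);c=np.array(p["R"])@X+np.array(p["t"]);u=np.array(p["camera_matrix"])@c
    return np.array([u[1]/u[2],u[0]/u[2]])
zl=.127
for th in(.07,.09,.11,.13):
    Y=np.array([-np.sin(th),np.cos(th),0])
    # bead ends left/right in this side picture; lip centre free in x,y
    obs=[("side",.140,zl,(170,314.7)),("side",0,zl,(209.1,332.1)),("side",-.14,.1165,(258,352.5)),("side",.14,.1165,(174.5,314.5)),("side",0,.1165,(213.4,331.8)),("top",0,.1165,(159.5,288)),("top",.14,.1165,(162.5,239.5)),("top",-.14,.1165,(154.3,338.5))]
    f=lambda v:np.concatenate([proj(c,np.array([v[0],v[1],z+v[2]])+Y*s)-o for c,s,z,o in obs])
    r=least_squares(f,[.647,-.046,0],loss="soft_l1")
    m=least_squares(lambda z:(proj("side",np.array([r.x[0],r.x[1],z[0]])+Y*.154)-[147.6,313])[:1],[.19])
    print(th,r.x,r.cost,"mark z",m.x,proj("side",np.array([r.x[0],r.x[1],m.x[0]])+Y*.154))
    print(np.round(r.fun.reshape(-1,2),1).tolist())
    X=np.array([r.x[0],r.x[1],m.x[0]]); 
    print("level: bead end px",proj("side",X+Y*.14)," px/mm",(proj("side",X+[0,0,.01])-proj("side",X))/10)
E
```

```text
0.07 [ 0.646  -0.0464 -0.0038] 10.89525570994893 mark z [0.1872] [147.6    316.3802]
[[0.0, 2.1], [0.7, -0.5], [0.6, -4.1], [-1.5, 2.1], [-0.6, -0.4], [-0.4, 0.6], [-1.2, 0.5], [2.6, -1.3]]
level: bead end px [151.2916 317.8113]  px/mm [-0.3039  0.0275]
0.09 [ 0.6465 -0.0464 -0.0037] 6.3805021235230255 mark z [0.1878] [147.6    315.3795]
[[0.2, 1.2], [0.7, -0.3], [0.4, -2.7], [-1.4, 1.2], [-0.7, -0.3], [-0.6, 0.6], [-0.4, 0.5], [1.4, -1.4]]
level: bead end px [151.2763 316.9144]  px/mm [-0.3042  0.0277]
0.11 [ 0.6472 -0.0464 -0.0038] 3.3507593639964144 mark z [0.1884] [147.6    314.4644]
[[0.4, 0.4], [0.7, -0.0], [0.1, -1.2], [-1.2, 0.5], [-0.7, 0.0], [-0.8, 0.6], [0.3, 0.6], [0.3, -1.5]]
level: bead end px [151.2594 316.1033]  px/mm [-0.3044  0.0279]
0.13 [ 0.6476 -0.0461 -0.0045] 3.6781132655161493 mark z [0.1888] [147.6    313.4306]
[[0.7, -0.5], [0.8, 0.1], [-0.1, 0.1], [-0.9, -0.5], [-0.6, 0.2], [-0.9, 0.5], [1.2, 0.6], [-0.8, -1.7]]
level: bead end px [151.2405 315.1718]  px/mm [-0.3046  0.028 ]
```

The lip is rising with the fingers: the bead's left end moved from row 174.5 to 170, and the pointer tip is at about (148,313). About 60 mm remain, so raise 48 mm and look again.

```bash
python3 -m creep '[[[0.7,0,-0.1],0],[[1,0,-0.14],0],[[1,0,-0.14],0],[[1,0,-0.14],0],[[0.7,0,-0.1],0]]'; python3 -m creep '[[[0.4,0,-0.06],0],[[0,0,0],0],[[0,0,0],0]]'
python3 - <<'E'
from h import *
a=read_camera("side");cv2.imwrite("pics/side5.png",a[:,:,::-1])
for th in("lip","mark","pane"): print(th,[(np.round(x["at"],1).tolist(),round(x["score"],2)) for x in pinpoint(th,"side")[:2]])
cv2.imwrite("pics/s5.png",cv2.resize(a[125:185,280:360],None,fx=9,fy=9,interpolation=cv2.INTER_CUBIC)[:,:,::-1])
E
```

```text
t: 19.5
tool_pos: [0.647, -0.069, 0.1502]
ee_rot: [-0.003, 0.753, 0.009, 0.658]
contact_force: [2.6, -1.5, -5.7]
width: 0.0004
t: 19.8
tool_pos: [0.647, -0.0687, 0.1533]
ee_rot: [-0.004, 0.752, 0.009, 0.659]
contact_force: [0.2, -0.4, -0.4]
width: 0.0003
lip [([195.2, 334.5], 0.94)]
mark [([149.8, 313.2], 0.62)]
pane [([191.0, 349.6], 0.82)]
```

View pics/s5.png

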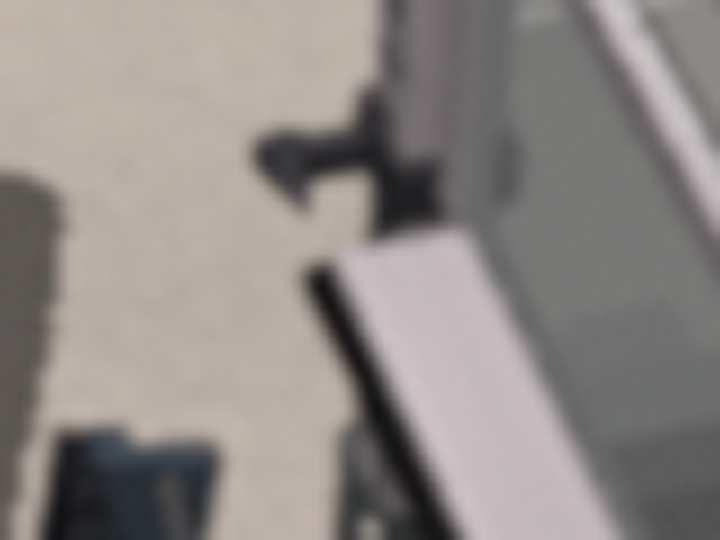

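```bash
python3 -m creep '[[[0.3,0,-0.04],0],[[0.3,0,-0.04],0],[[0.3,0,-0.04],0],[[0,0,0],0],[[0,0,0],0]]'
cat > ov.py <<'E'
import sys
from h import *
from scipy.optimize import least_squares
def proj(cam,X):
    p=camera_params(cam);c=np.array(p["R"])@X+np.array(p["t"]);u=np.array(p["camera_matrix"])@c
    return np.array([u[1]/u[2],u[0]/u[2]])
ims=[read_camera("side").astype(float) for _ in range(4)];a=np.mean(ims,0).astype(np.uint8)
for th in("lip","mark","pane"): print(th,[(np.round(x["at"],1).tolist(),round(x["score"],2)) for x in pinpoint(th,"side")[:1]])
n=sys.argv[1];cv2.imwrite(f"pics/side{n}.png",a[:,:,::-1])
k=13;r0,c0=135,295
v=np.ascontiguousarray(cv2.resize(a[r0:r0+44,c0:c0+50],None,fx=k,fy=k,interpolation=cv2.INTER_CUBIC)[:,:,::-1])
th=.115;Y=np.array([-np.sin(th),np.cos(th),0]);XX=np.array([np.cos(th),np.sin(th),0])
tip=np.array([147.6,313.4])
# mark: on the line through tip pixel at station depth; lip line x fixed by fit
o,d=ray("side",tip)
s=least_squares(lambda q:(o+q[0]*d-np.array([.6473,-.0463,0])-Y*.154)@XX,[1.1]).x[0];M=o+s*d
print("mark pt",M)
def dot(P,col):
    r,c=proj("side",P);cv2.circle(v,(int((c-c0+.5)*k),int((r-r0+.5)*k)),2,col,-1)
dot(M,(0,0,255))
for ph in np.linspace(0,6.283,25): dot(M-.014*Y+.006*(np.cos(ph)*XX+np.sin(ph)*np.array([0,0,1])),(0,255,0))
for ph in np.linspace(0,6.283,25): dot(M-.044*Y+.006*(np.cos(ph)*XX+np.sin(ph)*np.array([0,0,1])),(0,255,255))
cv2.imwrite(f"pics/ov{n}.png",v)
E
python3 ov.py 6
```

```text
t: 20.5
tool_pos: [0.6468, -0.0687, 0.1621]
ee_rot: [-0.003, 0.753, 0.009, 0.658]
contact_force: [-1.7, -0.7, -0.9]
width: 0.0004
lip [([191.3, 334.4], 0.9)]
mark [([150.2, 315.4], 0.42)]
pane [([189.9, 349.4], 0.71)]
mark pt [0.62890763 0.11292795 0.18307235]
```

View pics/ov6.png

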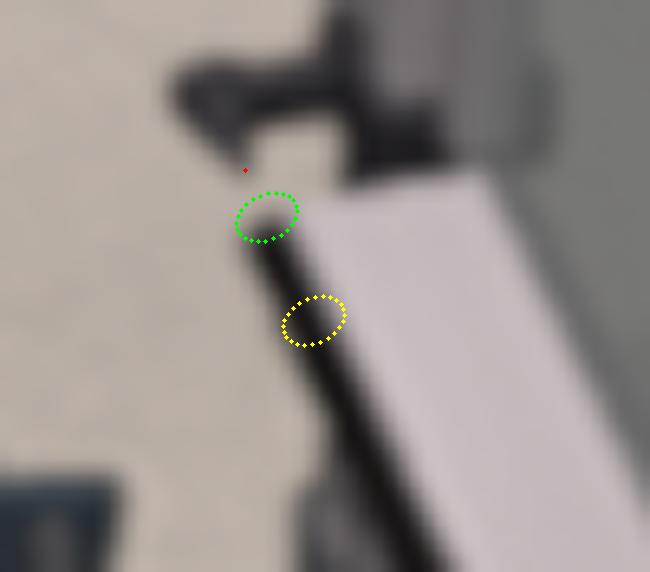

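Bead end is now a few mm below level. I'll measure both tips sub-pixel before the last nudge.

```bash
cat > sub.py <<'E'
import sys
from h import *
from scipy.ndimage import map_coordinates as mc
def proj(cam,X):
    p=camera_params(cam);c=np.array(p["R"])@X+np.array(p["t"]);u=np.array(p["camera_matrix"])@c
    return np.array([u[1]/u[2],u[0]/u[2]])
g=cv2.imread(f"pics/side{sys.argv[1]}.png",0).astype(float)
th=.115;Y=np.array([-np.sin(th),np.cos(th),0]);XX=np.array([np.cos(th),np.sin(th),0])
L=np.array([.6473,-.0463,0])
def edge(p,lvl): # first crossing below lvl
    i=np.argmax(p<lvl); return i-1+(p[i-1]-lvl)/(p[i-1]-p[i]) if i else np.nan
# bead front silhouette: left edge at rows (horizontal scans)
pts=[]
for r in range(156,176):
    c=np.arange(305,345,.1);p=mc(g,[np.full_like(c,r),c],order=1)
    j=np.argmin(p[:300]); bg=np.percentile(p[max(0,j-80):j-25],70) if j>90 else 170
    e=[i for i in range(j,0,-1) if p[i]>(p[j]+bg)/2]; pts.append((r,c[e[0]] if e else np.nan,p[j],bg))
pts=np.array(pts);print(np.round(pts[::3],1).tolist())
# cone region dump
print(np.round(g[140:160,305:325]).astype(int))
E
python3 sub.py 6
```

```text
[[156.0, 314.5, 32.0, 175.6], [159.0, 315.9, 26.0, 174.5], [162.0, 317.1, 23.0, 175.4], [165.0, 318.6, 26.0, 173.6], [168.0, 319.6, 22.0, 177.5], [171.0, 319.5, 24.0, 172.7], [174.0, 322.1, 25.0, 92.2]]
[[178 175 161 132 103  87  75  73  79  86  85  78  70  62  55  45  42  54
   75  98]
 [179 173 150 105  69  59  58  56  56  57  56  53  49  46  43  37  34  46
   67  90]
 [178 173 147  97  57  52  58  57  51  44  40  37  38  37  37  34  31  38
   56  75]
 [177 174 155 113  69  53  58  58  50  40  39  45  53  61  66  61  42  32
   44  58]
 [177 177 167 142 103  70  59  57  54  64  83  97 108 116 119 104  67  35
   35  41]
 [178 178 176 164 138 103  75  62  71 101 134 152 158 160 157 136  89  42
   30  34]
 [178 177 177 174 163 141 110  84  85 124 161 175 176 176 171 146  95  46
   29  31]
 [177 177 176 176 174 164 146 119 106 132 166 178 177 176 170 144  94  45
   31  34]
 [176 175 175 175 176 175 168 151 138 148 169 176 174 172 168 142  93  59
   63  74]
 [175 174 174 175 177 177 177 171 164 167 174 176 174 174 171 153 122 112
  122 133]
 [175 174 174 175 176 176 177 177 175 171 167 167 172 179 181 175 166 164
  169 174]
 [175 175 174 175 174 175 176 175 169 153 135 136 158 180 188 188 186 186
  186 188]
 [174 174 173 174 173 174 175 169 151 117  86  92 133 172 188 190 190 188
  188 188]
 [174 173 174 173 173 173 174 164 134  85  43  54 102 153 182 191 190 189
  188 188]
 [173 173 174 174 174 175 174 166 137  83  33  31  74 131 172 189 191 189
  188 187]
 [173 172 173 174 174 175 176 171 150 106  52  24  52 104 155 184 192 191
  189 188]
 [173 173 173 174 175 176 176 174 163 131  79  32  34  78 134 175 191 192
  190 189]
 [173 173 173 173 174 175 176 176 171 151 108  54  27  55 108 158 186 192
  191 190]
 [174 173 172 172 173 174 175 175 174 164 133  79  32  36  83 137 178 192
  192 191]
 [174 173 171 172 173 174 175 174 175 169 145  96  43  26  59 113 162 187
  193 192]]
```

Sub-pixel readings: pointer apex at about (148.8,313.4), and the bead's left-end top edge at row ~151.5, so its axis is ~153.3 against 152.5 when level. That leaves about 1.3–2.6 mm. Raising about 2 mm.

```bash
python3 -m creep '[[[0.1,0,-0.01],0],[[0.1,0,-0.01],0],[[0,0,0],0],[[0,0,0],0]]'
python3 ov.py 7; python3 - <<'E'
import cv2
for n in "67":
    g=cv2.imread(f"pics/side{n}.png",0); print(g[145:160,309:321])
E
```

```text
t: 21.25
tool_pos: [0.6469, -0.0688, 0.1638]
ee_rot: [-0.003, 0.753, 0.009, 0.658]
contact_force: [1.5, -1.0, -4.7]
width: 0.0005
lip [([191.6, 330.8], 0.78)]
mark [([150.7, 316.9], 0.66)]
pane [([187.9, 351.8], 0.63)]
mark pt [0.62890763 0.11292795 0.18307235]
[[138 103  75  62  71 101 134 152 158 160 157 136]
 [163 141 110  84  85 124 161 175 176 176 171 146]
 [174 164 146 119 106 132 166 178 177 176 170 144]
 [176 175 168 151 138 148 169 176 174 172 168 142]
 [177 177 177 171 164 167 174 176 174 174 171 153]
 [176 176 177 177 175 171 167 167 172 179 181 175]
 [174 175 176 175 169 153 135 136 158 180 188 188]
 [173 174 175 169 151 117  86  92 133 172 188 190]
 [173 173 174 164 134  85  43  54 102 153 182 191]
 [174 175 174 166 137  83  33  31  74 131 172 189]
 [174 175 176 171 150 106  52  24  52 104 155 184]
 [175 176 176 174 163 131  79  32  34  78 134 175]
 [174 175 176 176 171 151 108  54  27  55 108 158]
 [173 174 175 175 174 164 133  79  32  36  83 137]
 [173 174 175 174 175 169 145  96  43  26  59 113]]
[[139 104  75  62  70 101 135 152 157 160 157 136]
 [163 141 111  84  85 123 160 175 176 176 170 146]
 [174 164 146 119 106 133 166 177 177 176 170 144]
 [176 175 168 152 137 149 170 177 174 173 168 145]
 [177 177 177 171 164 167 174 175 174 175 174 161]
 [176 177 177 177 172 166 161 159 166 179 184 180]
 [175 175 176 173 161 136 114 114 142 174 188 189]
 [173 174 175 168 143  97  59  66 111 159 184 191]
 [173 174 173 164 133  81  33  36  82 137 176 190]
 [174 175 175 166 141  92  41  25  59 114 162 186]
 [175 175 176 171 152 110  56  24  43  93 144 179]
 [175 176 176 174 163 132  79  32  29  67 120 164]
 [173 175 176 176 171 150 107  53  25  45  94 145]
 [173 174 175 174 174 164 132  80  33  30  67 119]
 [173 174 176 175 174 170 150 106  53  23  45  95]]
```

```bash
python3 -m creep '[[[0.09,0,-0.01],0],[[0,0,0],0],[[0,0,0],0]]'
python3 ov.py 8; python3 - <<'E'
import cv2
g=cv2.imread(f"pics/side8.png",0); print(g[147:157,309:321])
E
```

```text
t: 21.9
tool_pos: [0.6469, -0.0688, 0.1649]
ee_rot: [-0.003, 0.753, 0.009, 0.658]
contact_force: [0.3, -1.1, -4.3]
width: 0.0006
lip [([193.4, 332.7], 0.61)]
mark [([149.1, 311.6], 0.64)]
pane [([191.1, 353.9], 0.97)]
mark pt [0.62890763 0.11292795 0.18307235]
[[174 165 145 120 106 133 167 177 177 176 170 144]
 [177 175 168 152 138 148 170 177 175 174 170 150]
 [177 177 177 172 165 166 171 169 172 177 177 168]
 [176 177 178 176 171 162 149 144 159 179 186 185]
 [175 175 176 170 154 126 101 100 135 172 188 190]
 [173 174 174 164 135  87  49  57 103 153 183 191]
 [173 174 174 166 137  83  34  32  75 130 172 189]
 [174 174 175 171 150 105  52  25  51 103 154 184]
 [175 175 176 174 164 132  79  32  33  77 134 175]
 [175 176 176 175 169 145  97  43  25  57 112 162]]
```

View pics/ov8.png

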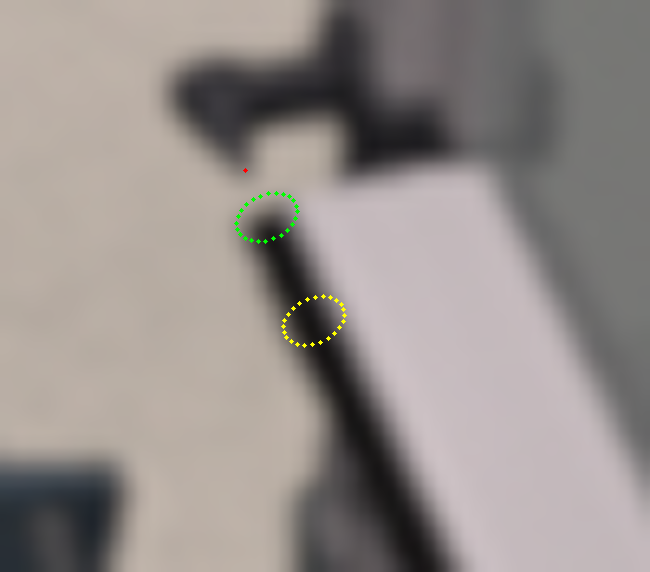

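The bead end now sits level with the pointer tip within about 1 mm: end axis ~152.8 against 152.5–152.7. Withdraw: down, then back, then up and away.

```bash
python3 -m creep '[[[-0.5,0,0.07],0],[[-1,0,0.13],0],[[-1,0,0.13],0],[[-0.6,0,-4.2],0],[[-0.6,0,-4.3],0]]'; python3 -m creep '[[[4,-0.2,-1],0],[[4,-0.2,-0.8],0],[[4,-0.2,-0.5],0],[[4,-0.2,-0.5],0],[[4,0,-0.5],0]]'; python3 st.py; python3 -m creep '[[[1.7,4.2,0.3],0],[[1.7,4.2,0.3],0],[[1.7,4.2,0.3],0],[[1.7,4.2,0.3],0],[[1.7,4.2,0.3],0]]'>/dev/null;python3 -m creep '[[[1.7,4.2,0.3],0],[[1.7,4.2,0.3],0],[[1.7,4.2,0.3],0],[[0,0,0],0],[[0,0,0],0]]'; python3 ov.py 9; python3 - <<'E'
from h import *
g=cv2.imread("pics/side9.png",0); print(g[147:157,309:321])
b=read_camera("top")[:,:,::-1];a=cv2.imread("pics/side9.png")
cv2.imwrite("pics/fin.png",np.hstack([a[80:340,190:480],b[60:320,190:480]]))
E
```

```text
t: 22.75
tool_pos: [0.5604, -0.0702, 0.1385]
ee_rot: [-0.004, 0.753, 0.009, 0.658]
contact_force: [-1.3, -0.8, -1.1]
width: 0.0005
t: 23.25
tool_pos: [0.5552, -0.0613, 0.3384]
ee_rot: [-0.004, 0.753, 0.009, 0.658]
contact_force: [1.1, 0.1, 0.0]
width: 0.0003
t 23.25 p [ 0.5552 -0.0613  0.3384] j [-0.289 -0.072  2.531  2.709  0.795 -1.308] F [1.1 0.1 0. ]
axes x,y,z: [[0.134, 0.009, 0.991], [0.018, -1.0, 0.007], [0.991, 0.017, -0.134]]
t: 24.25
tool_pos: [0.6036, -0.3964, 0.4701]
ee_rot: [-0.004, 0.753, 0.009, 0.658]
contact_force: [-0.7, 0.8, -0.6]
width: 0.0005
lip [([196.3, 333.9], 0.67)]
mark [([148.9, 314.5], 0.61)]
pane [([187.6, 351.4], 0.79)]
mark pt [0.62890763 0.11292795 0.18307235]
[[186 176 156 127 113 143 178 189 187 187 182 154]
 [188 187 179 163 147 159 181 188 187 185 181 160]
 [188 189 188 183 176 178 182 181 183 188 189 180]
 [187 189 189 187 182 172 160 154 170 191 199 196]
 [186 187 187 182 163 134 108 107 144 184 200 203]
 [186 187 186 175 144  94  54  61 111 163 194 204]
 [185 186 186 178 146  89  36  34  79 139 183 202]
 [186 186 187 183 160 113  57  27  55 111 164 195]
 [187 187 187 186 175 141  84  34  36  83 143 187]
 [186 188 188 187 181 155 103  47  28  61 120 172]]
```

View pics/fin.png

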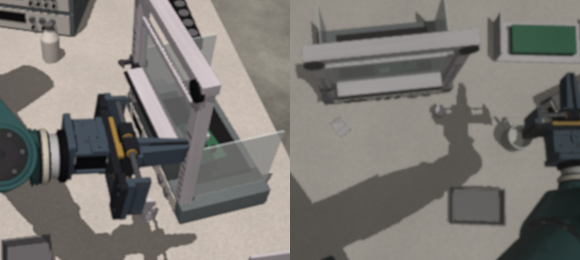

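```bash
python3 -c "
from rig import *
print(sign_off())"
```

```text
the job is handed in; nothing more can be done
None
```

The window is raised until its black bead is level with the pointer, to within about 1 mm by my measurement, and I handed the job in at about 24.5 s of robot time. The shut fingertips touched it only under the lip. I then took the hand down, back and away to the right.

**How:** The moves can only shift and yaw the tool, which started pointing straight down. I pushed it against the reach limit in free air until it tipped to about 82° from vertical, then swung round to the right to flip the wrist. After that I slid the fingertips under the lip and raised it in shrinking steps, with about 6 N at most at the readings I took.

**Checks that agreed:**
- **Level:** the bead's end axis sits at about image row 152.8, against about 152.5–152.7 expected when level. Heights in the robot frame agree too: bead about 0.187 m, pointer about 0.188 m.
- **Stays put:** the picture after I withdrew shows the bead in the same pixels. The force on the tool was near zero and the hand was well clear.
- **Surroundings:** the heat sink, cup and tray appeared in place in the last picture. The capacitor was partly hidden by the hand and its shadow. I did not check the cleaner, screwdriver or module closely.

**Checks that disagreed:**
- **Trained network:** its height for the middle of the lip scattered by 2–3 px. Taken alone it would put the bead a few mm low (up to about 8 mm).
- **Bead's front edge:** reading level from it gave no usable answer, so I dropped it. The level result rests on the bead-end reading.

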